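# Charge the spice mill with a nutmeg

## Task

Pull the spice mill's red slide knob all the way out until it clicks, pick the nutmeg out of the spice box and drop it into the mill's opened chamber, then push the knob fully home so that the chamber is shut again. Leave the other things in the spice box and do not disturb the crock, the tumbler or the scoop.

Things in the scene. Friction and masses are not known exactly. Their poses are not given: they have to be found in the camera images.
- mill: Brown wooden hand mill with a steel top plate, fixed to the worktop, 110 (x) x 90 (y) x 74 (z) mm; origin at the centre of its underside. Its front, with the red knob, is its -x side; a small crank on its +x side stands 40 mm out, up to 67 mm high, and plays no part. Its place and yaw vary from run to run.
- mouth (a point): Centre of the 44 x 44 mm square hole in the mill's top plate, on the top surface (74 mm up, 12 mm behind the mill's centre along its +x); axes as the mill's. A flat aluminium gate 6 mm below the surface blocks the hole while the slide is home, and clears it when the slide is fully out.
- chamber (a point): Centre of the floor of the chamber under the mouth, 22 mm above the worktop; axes as the mill's. The chamber is 44 x 44 mm inside and runs 40 mm up from the floor to the gate.
- slide_knob (a joint): Travel of the slide in m: 0 = home (gate shut), 0.050 = fully out (gate open), along the mill's -x. It has a click stop at each end: pulling or pushing it over the click takes about 8 N, and within about 4 mm of either end it snaps to that end by itself; in between it stays where it is left (about 1 N of friction). Starts home.
- knob_grip (a point): Centre of the red knob, a disc 28 mm across and 16 mm thick whose axis lies level along the mill's x; it moves with the slide. 65 mm above the worktop, 85 mm in front of the mill's centre when home and 135 mm when out. It is carried by a 10 mm stem; 22 mm of gap between the knob and the mill's front when home.
- spice_box: Open pale wooden box, fixed, 170 (x) x 240 (y) x 35 (z) mm outside, walls and floor 5 mm; origin at the centre of its underside. Holds the nutmeg and the other spices, one in each of six places 80 mm apart in x and 75 mm in y, not divided; which lies where varies. The box and the mill stand left and right in front of the robot, either way round.
- nutmeg: The nutmeg: dark brown, egg-like, 31 mm along its own x, 25 mm across, about 12 g, lying on the box floor; origin at its centre. The only dark brown thing in the box.
- cinnamon0: Cinnamon stick, reddish-brown rod 70 mm long along its x, 13 mm across, lying in the box; origin at its centre. Stays in the box.
- cinnamon1: Cinnamon stick, reddish-brown rod 70 mm long along its x, 13 mm across, lying in the box; origin at its centre. Stays in the box.
- cinnamon2: Cinnamon stick, reddish-brown rod 70 mm long along its x, 13 mm across, lying in the box; origin at its centre. Stays in the box.
- cork: Cork stopper, 28 mm across, 26 mm tall, standing in the box; origin at its centre. Stays in the box.
- walnut: Walnut, pale tan ball 34 mm across, in the box; origin at its centre. Stays in the box.
- crock: White ceramic crock with a cork-rimmed lid, 116 mm across, 171 mm tall with its knob, beyond the work; origin at the centre of its underside. Bystander.
- tumbler: Glass tumbler, 70 mm across, 95 mm tall, on the far left; origin at the centre of its underside. Bystander.
- scoop: Orange plastic scoop lying on the far right, bowl 90 x 60 x 30 mm, its handle reaches 133 mm from the origin (centre of the bowl's underside) along its -x. Bystander.

How it is judged (in metres and radians):
On the way, in this order (a step that is already met when the one before it is completed fails the run):
1. the slide is pulled out to its click stop (at least 46 of 50 mm) (value of joint slide_knob above 0.046 m), for 0.2 s.
2. the nutmeg lies in the mill's chamber, below the gate (x of nutmeg in the frame of chamber between -0.022 and 0.022 m and y of nutmeg in the frame of chamber between -0.022 and 0.022 m and z of nutmeg in the frame of chamber between 0 and 0.028 m), for 0.2 s.
At the end, for the whole second after the job is handed in: The slide is home (within 3 mm of its stop), the nutmeg rests in the chamber under the shut gate, and the three cinnamon sticks, the cork and the walnut are still in the spice box (all of step 2 and value of joint slide_knob below 0.003 m and linear speed of nutmeg below 0.03 m/s and x of cinnamon0 in the frame of spice_box between -0.085 and 0.085 m and y of cinnamon0 in the frame of spice_box between -0.12 and 0.12 m and z of each of cinnamon0, cinnamon1, cinnamon2, cork, walnut in the frame of spice_box below 0.05 m and x of cinnamon1 in the frame of spice_box between -0.085 and 0.085 m and y of cinnamon1 in the frame of spice_box between -0.12 and 0.12 m and x of cinnamon2 in the frame of spice_box between -0.085 and 0.085 m and y of cinnamon2 in the frame of spice_box between -0.12 and 0.12 m and x of cork in the frame of spice_box between -0.085 and 0.085 m and y of cork in the frame of spice_box between -0.12 and 0.12 m and x of walnut in the frame of spice_box between -0.085 and 0.085 m and y of walnut in the frame of spice_box between -0.12 and 0.12 m); the robot touches nothing.
It fails at once if the crock is shifted by more than 20 mm or tipped (distance of crock from where it was at the start of the episode above 0.02 m or angle between crock's own z axis and vertical above 0.35 rad).
It fails at once if the tumbler is shifted by more than 20 mm or tipped (distance of tumbler from where it was at the start of the episode above 0.02 m or angle between tumbler's own z axis and vertical above 0.35 rad).
It fails at once if the scoop is shifted by more than 20 mm or tipped (distance of scoop from where it was at the start of the episode above 0.02 m or angle between scoop's own z axis and vertical above 0.35 rad).
It also fails if it takes over 64 s, if anything falls off the work surface, if the arm or the gripper's body presses on something with over 40 N, if the wrist force passes 120 N, or if a joint passes its speed limit or range.

## Robot

A 6-joint arm with a two-finger parallel gripper is mounted at the origin on the work surface. World frame = base frame: x ahead of the robot, y to its left, z up, the work surface at z = 0. Lengths are in m, angles in degrees, forces in N, time in s.
With the tool pointing down it reaches from about 0.4 to 0.825 m from the base axis. Payload 7 kg.
Tool frame: the origin (TCP) lies on the centre line of the jaws, within the pads' length; the fingertips stand 19 mm ahead of it and the grasp point (between the pads) is the TCP; z points along the fingers, y is the line along which they close (so a half turn about z gives the same grasp; the last joint's range is limited). The gripper opens to 88 mm and grips with 3 to 60 N. Pads are 19 mm wide; open, the fingers measure 130 mm over their backs; the gripper's body (78 mm by 193 mm) begins 47 mm behind the grasp point.
Start: joints at [-48.008, 20.546, 0.682, 0, -70.136, -16.507], TCP at [0.29, -0.609, 0.246] pointing down, gripper open.
Joint ranges: [-176.03, 176.03], [-82.01, 121.73], [-58.28, 71.71], [-173.87, 95.51], [-174.79, -0.11], [-173.66, 173.66]. Speed limits (degrees/s): [136.94, 136.94, 172.46, 180, 180, 180].

## Interface

Orientations are given as [roll, pitch, yaw] about the fixed x, y, z axes, in that order (R = Rz(yaw) Ry(pitch) Rx(roll)).
In Python, from plant import ctrl gives the robot as it stands.
- The arm moves only by the tool move_arm, never from a script. Its argument "motion" is a list of rows, each a list of 3 entries, a list of its own where there are three numbers: the shift along the tool's x, y, z in mm, then the turn, a rotation vector about the tool's x, y, z in degrees, then the closure, from 0 (fully open) to 1 (shut). A call has 1 to 10 rows; each row is the pose to reach, as a shift and turn from the pose commanded when the call began, along the tool's axes at that moment; what a row does not reach only later rows make up. A row lasts 1/12 s, in which the tool goes at most 41.7 mm and 7.16 degrees, less where a joint would pass 70% of its speed; a pose out of reach is approached as far as the arm can. A call with a gripper value outside its range is refused whole. The fingers move at their own pace and stop on an object; the grip force is fixed at half the most. Time passes only in rows, so rows that repeat a pose let the fingers close. It gives the time, the measured TCP pose, the force, the opening and the grip force at its end, in the units of the state.
- ctrl.get_obs(): the state, without advancing time (a new reading comes with each control period).
- ctrl.snapshot(name): name is "scene" or "top"; returns a dict with "color" (384x512x3 uint8, blue, green, red), "camera_matrix" (3x3 intrinsics, pixels), "cam_to_world" (4x4, takes a point from camera to world coordinates). Camera axes: x right, y up, looking along -z (the intrinsics and any distortion apply to the point x, -y, -z); pixel columns grow to the right and rows downward; lengths in m; the calibration is good to about 2 mm. A picture is of the moment at which its call begins. There is no depth.
- ctrl.close_job(): hands the job in; it is judged then, once.
The state is a dict: "clock": time; "joint_pos": joint angles; "qvel": joint speeds; "tau": joint torques, N m; "tool_pos": TCP position; "orientation": TCP orientation; "force": force on the tool from outside, world axes, zero at the start; "moment": the same for the moment, N m; "opening": finger opening in m; "gripper_force": force on a finger pad.
Only numpy, scipy, OpenCV 4.12 (cv2) and the standard library are available. Lean on these libraries where they do the work, as an engineer would, in place of code of your own. Each camera call takes 0.05 s, during which the arm holds its last target. There are 200 camera calls.

## Working session

There is one attempt and no reset: what is moved stays moved. The work goes in short steps, Python scripts to look and compute and a tool call to move; the robot and the scene stay as the last step left them, time stands still between calls to the robot, and variables do not carry over. Pictures are saved under pics/ and viewed, at most 10 in all, crops included, and the job is handed in when it is done.

Besides the shell and the picture viewer there is one more tool, called as a command line: name --argument value ..., lists and objects as JSON in quotes. move_arm: Moves the arm, as the interface text tells. Its arguments: {"type":"object","properties":{"motion":{"type":"array"}},"required":["motion"]}

```bash
ls; mkdir -p pics; python3 - <<'E'
from plant import ctrl
import cv2,numpy as np,pickle
o=ctrl.get_obs();print(o)
d={}
for n in("top","scene"):
    s=ctrl.snapshot(n);d[n]=s;cv2.imwrite(f"pics/{n}0.png",s["color"]);print(n,s["camera_matrix"],s["cam_to_world"],[k for k in s])
pickle.dump(d,open("s0.pkl","wb"))
E
```

```text
pics
{'clock': 0.0, 'joint_pos': array([-4.80077845e+01,  2.05925111e+01,  6.33445012e-01, -1.95656178e-02,
       -7.01363969e+01, -1.65067958e+01]), 'qvel': array([-0.01108363, -0.06527444,  0.00720812,  0.06937181,  0.0636924 ,
        0.12686559]), 'tau': array([ 4.31809076e-05, -5.82713163e+01,  2.93057388e+01,  6.99725837e+00,
        6.95041599e-03, -1.42190734e-04]), 'tool_pos': array([ 0.29021359, -0.60891441,  0.24460977]), 'orientation': array([ 1.79903245e+02, -9.49160832e-03, -1.54521236e+02]), 'force': array([-0.07500455,  0.56758701, -0.42968971]), 'moment': array([-0.03726393,  0.0362419 ,  0.02627822]), 'gripper_force': 0.0, 'opening': 0.08754805311553407}
top [[352.34027339   0.         252.35055511]
 [  0.         352.34027339 195.44637317]
 [  0.           0.           1.        ]] [[ 0.02501844  0.98990939 -0.13947571  0.50815795]
 [-0.99950226  0.02745124  0.01554575  0.01018332]
 [ 0.01921766  0.13901736  0.99010346  1.04301495]
 [ 0.          0.          0.          1.        ]] ['color', 'camera_matrix', 'cam_to_world']
scene [[471.20854394   0.         250.4629243 ]
 [  0.         471.20854394 189.3555753 ]
 [  0.           0.           1.        ]] [[ 0.83736172 -0.4554768   0.30226848  1.00763739]
 [ 0.54653294  0.70895798 -0.44573571 -0.56682237]
 [-0.01127337  0.5384417   0.84258735  1.15372344]
 [ 0.          0.          0.          1.        ]] ['color', 'camera_matrix', 'cam_to_world']
```

View pics/top0.png

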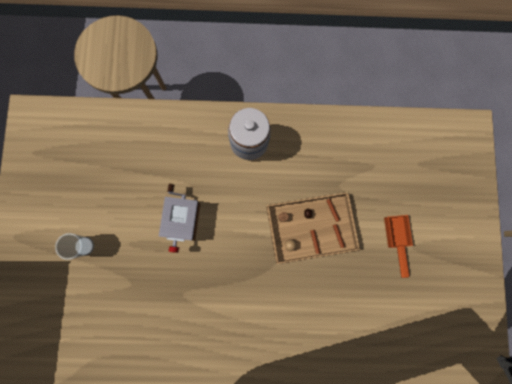

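View pics/scene0.png

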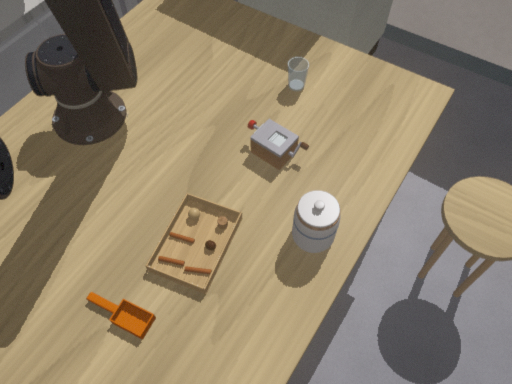

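The top view shows the mill at about (180,218) with its red knob at (173,249), and the nutmeg at (308,213) in the box. The crock is at (250,135). The scene view shows the knob at (252,125) and the nutmeg at (210,245).

```bash
cat > h.py <<'E'
import numpy as np,cv2
def ray(s,uv):
    K,T=s["camera_matrix"],s["cam_to_world"]
    p=np.linalg.solve(K,[uv[0],uv[1],1.]); d=T[:3,:3]@np.array([p[0],-p[1],-p[2]])
    return T[:3,3],d/np.linalg.norm(d)
def onz(s,uv,z):
    c,d=ray(s,uv); return c+d*(z-c[2])/d[2]
def tri(s1,a,s2,b):
    A=np.zeros((3,3));r=np.zeros(3)
    for s,u in((s1,a),(s2,b)):
        c,d=ray(s,u);P=np.eye(3)-np.outer(d,d);A+=P;r+=P@c
    return np.linalg.solve(A,r)
def blobs(m,amin=8):
    n,l,st,c=cv2.connectedComponentsWithStats(m.astype(np.uint8))
    return [(c[i],st[i,4],l==i) for i in range(1,n) if st[i,4]>=amin]
def roi(sh,x0,y0,x1,y1):
    m=np.zeros(sh[:2],bool);m[y0:y1,x0:x1]=1;return m
E
python3 - <<'E'
import pickle;from h import *
d=pickle.load(open("s0.pkl","rb"));t,s=d["top"],d["scene"]
def hsv(x):return [c.astype(int) for c in cv2.split(cv2.cvtColor(x["color"],cv2.COLOR_BGR2HSV))]
R={"top":{"knob":(160,240,185,260),"nut":(298,203,320,224),"plate":(155,185,205,250)},"scene":{"knob":(242,115,262,135),"nut":(200,235,220,255),"plate":(240,110,310,170)}}
P={}
for n,x in d.items():
    H,S,V=hsv(x);sh=H.shape
    m=((H<8)|(H>172))&(S>140)&(V>50)&roi(sh,*R[n]["knob"]);b=max(blobs(m,3),key=lambda b:b[1]);P[n,"knob"]=b[0];print(n,"knob",b[0],b[1])
    m=(V<75)&roi(sh,*R[n]["nut"]);b=max(blobs(m,3),key=lambda b:b[1]);P[n,"nut"]=b[0]
    ys,xs=np.where(b[2]);print(n,"nut",b[0],b[1],cv2.fitEllipse(cv2.findContours(b[2].astype(np.uint8),0,1)[0][0]) if b[1]>12 else '')
    m=(S<65)&(V>70)&roi(sh,*R[n]["plate"])
    for b in blobs(m,60):
        r=cv2.minAreaRect(np.argwhere(b[2])[:,::-1].astype(np.float32));print(n,"plate",b[0],b[1],r)
        q=cv2.boxPoints(r);print(np.round([onz(x,u,.074) for u in q],3).tolist())
print("knob",tri(t,P["top","knob"],s,P["scene","knob"]),"nut",tri(t,P["top","nut"],s,P["scene","nut"]))
for n in d: print(n,onz(d[n],P[n,"knob"],.065),onz(d[n],P[n,"nut"],.0175))
a=cv2.resize(t["color"][175:270,140:260],None,fx=5,fy=5,interpolation=2)
b=cv2.resize(s["color"][105:180,235:325],None,fx=5,fy=5,interpolation=2)
c=cv2.resize(t["color"][185:270,260:365],None,fx=4,fy=4,interpolation=2)
e=cv2.resize(s["color"][190:295,145:250],None,fx=3,fy=3,interpolation=2)
W=np.zeros((600,800,3),np.uint8)
def put(i,y,x):
    h,w=min(i.shape[0],600-y),min(i.shape[1],800-x);W[y:y+h,x:x+w]=i[:h,:w]
put(cv2.resize(a,(400,317)),0,0);put(cv2.resize(b,(400,333)),0,400);put(cv2.resize(c,(340,275)),320,0);put(cv2.resize(e,(265,265)),335,400)
cv2.imwrite("pics/m.png",W)
E
```

```text
top knob [172.80434783 248.91304348] 46
top nut [308.8        213.17142857] 70 ((308.7972412109375, 213.1612548828125), (8.442375183105469, 8.822868347167969), 96.81777954101562)
top plate [177.55149502 218.33156146] 1505 ((177.6473846435547, 219.29190063476562), (34.364925384521484, 52.53575897216797), 8.746162414550781)
[[0.508, 0.251, 0.074], [0.651, 0.238, 0.074], [0.639, 0.144, 0.074], [0.497, 0.159, 0.074]]
scene knob [251.29411765 123.08823529] 34
scene nut [209.35 247.2 ] 20 ((209.49984741210938, 247.18667602539062), (2.6355769634246826, 7.917409420013428), 115.33956909179688)
scene plate [273.7063129  136.95150961] 1093 ((272.7415771484375, 136.2135009765625), (44.73191452026367, 29.043941497802734), 32.00538635253906)
[[0.509, 0.151, 0.074], [0.496, 0.256, 0.074], [0.639, 0.238, 0.074], [0.647, 0.137, 0.074]]
scene plate [294.22058824 150.39705882] 68 ((295.2500305175781, 149.25001525878906), (6.363960266113281, 16.970561981201172), 45.0)
[[0.641, 0.164, 0.074], [0.648, 0.22, 0.074], [0.667, 0.213, 0.074], [0.66, 0.157, 0.074]]
knob [0.49178653 0.20726746 0.0681948 ] nut [ 0.60523162 -0.17430767  0.00909787]
top [0.49237487 0.20851559 0.065     ] [ 0.60481147 -0.17248693  0.0175    ]
scene [0.48967587 0.20888896 0.065     ] [ 0.60780682 -0.17749939  0.0175    ]
```

View pics/m.png

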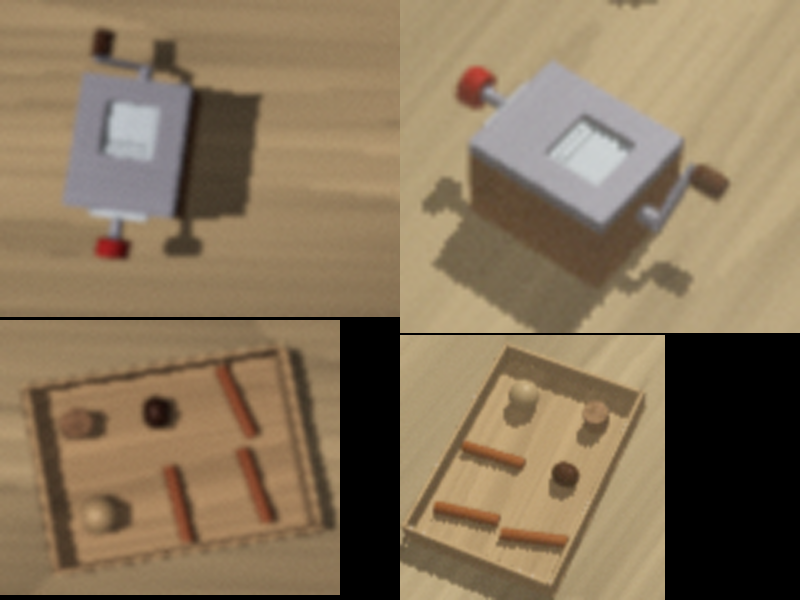

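The close crops show the plate corners, the mouth and the gate clearly. The nutmeg lies next to the cork, with a cinnamon stick to its right. I'll compute the mill pose from the corners.

```bash
python3 - <<'E'
import pickle;from h import *
d=pickle.load(open("s0.pkl","rb"));t,s=d["top"],d["scene"]
ct=np.array([(65,205),(180,217),(192,88),(85,72)])/3.3333+[140,175]
cs=np.array([(152,62),(70,147),(203,227),(285,142)])/4.4444+[235,105]
for x,c in((t,ct),(s,cs)):
    q=np.array([onz(x,u,.074) for u in c]);print(np.round(q,4).tolist())
    # order FL,FR,BR,BL  
    ax=(q[2]+q[3]-q[0]-q[1]);ay=q[0]+q[3]-q[1]-q[2]
    print("c",q.mean(0),"yaw x",np.degrees(np.arctan2(ax[1],ax[0])),"yaw y",np.degrees(np.arctan2(-ay[0],ay[1])),"size",np.linalg.norm(ax)/2,np.linalg.norm(ay)/2)
for x,c in((t,np.array([(105,100),(159,103),(156,160),(100,155)])/3.3333+[140,175]),(s,np.array([(183,112),(235,142),(200,187),(147,155)])/4.444+[235,105])):
    print("mouth",onz(x,c.mean(0),.070))
print("nut",tri(t,(308.5,213.2),s,(210.4,245.1)),onz(t,(308.5,213.2),.0175),onz(s,(210.4,245.1),.0175))
# box contents
H,S,V=[c.astype(int) for c in cv2.split(cv2.cvtColor(t["color"],cv2.COLOR_BGR2HSV))]
m=((H<9)&(S>130)&(V>70)&roi(H.shape,265,190,362,265))
for b in blobs(m): 
    r=cv2.minAreaRect(np.argwhere(b[2])[:,::-1].astype(np.float32));print("cin",b[1],np.round([onz(t,u,.0115)[:2] for u in cv2.boxPoints(r)],3).tolist())
for n,u in(("cork",(79,424)),("walnut",(103,514))):print(n,onz(t,np.array([u[0],u[1]-320])/3.238+[260,185],.025))
b=np.array([(22,388),(290,347),(325,525),(62,570)],float);b[:,1]-=320
print("box",np.round([onz(t,u,.035)[:2] for u in b/3.238+[260,185]],3).tolist())
E
```

```text
[[0.525, 0.2446, 0.074], [0.5176, 0.1506, 0.074], [0.6239, 0.1458, 0.074], [0.6348, 0.2348, 0.074]]
c [0.57531023 0.19395405 0.074     ] yaw x -3.8615559285496945 yaw y -5.6997776088381 size 0.1082792181705199 0.09196225106428874
[[0.5305, 0.245, 0.074], [0.5238, 0.1538, 0.074], [0.6312, 0.1449, 0.074], [0.6406, 0.2335, 0.074]]
c [0.58151869 0.19430876 0.074     ] yaw x -5.345275609818926 yaw y -5.108525987326613 size 0.10927167377589718 0.09027277433980863
mouth [0.5883813  0.19586966 0.07      ]
mouth [0.59025029 0.19809286 0.07      ]
nut [ 0.60548583 -0.17119674  0.01646769] [ 0.60470399 -0.17160618  0.0175    ] [ 0.60655233 -0.17098443  0.0175    ]
cork [ 0.59073274 -0.10025084  0.025     ]
walnut [ 0.51149076 -0.12252731  0.025     ]
box [[0.621, -0.048], [0.664, -0.288], [0.507, -0.317], [0.462, -0.086]]
```

```bash
cat > go.py <<'E'
import sys,numpy as np
from scipy.spatial.transform import Rotation as R
from plant import ctrl
x,y,z,yaw=map(float,sys.argv[1:5]);o=ctrl.get_obs()
r=R.from_euler('xyz',o["orientation"],degrees=True);g=R.from_euler('xyz',[180,0,yaw],degrees=True)
print("shift mm",np.round(r.inv().apply(np.array([x,y,z])-o["tool_pos"])*1000,1),"turn",np.round((r.inv()*g).as_rotvec(degrees=True),2))
print(o["clock"],o["tool_pos"].round(4),o["orientation"].round(2),"F",o["force"].round(1),"op",round(o["opening"],4),"gf",round(o["gripper_force"],1),"j",o["joint_pos"].round(0))
E
python3 go.py 0.4925 0.205 0.2 174
```

```text
shift mm [-532.7  647.7   45.6] turn [ 8.000e-02 -3.000e-02  3.148e+01]
0.1 [ 0.2903 -0.6089  0.2447] [ 1.7991e+02 -1.0000e-02 -1.5452e+02] F [ 0.1  0.6 -0.2] op 0.0874 gf 0.0 j [-48.  21.   1.  -0. -70. -17.]
```

move_arm --motion '[[[-533,648,46],[0,0,31.5],0],[[-533,648,46],[0,0,31.5],0],[[-533,648,46],[0,0,31.5],0],[[-533,648,46],[0,0,31.5],0],[[-533,648,46],[0,0,31.5],0],[[-533,648,46],[0,0,31.5],0],[[-533,648,46],[0,0,31.5],0],[[-533,648,46],[0,0,31.5],0],[[-533,648,46],[0,0,31.5],0],[[-533,648,46],[0,0,31.5],0]]'

```text
clock: 0.93
tool_pos: [0.3894, -0.2086, 0.223]
orientation: [180.0, 0.0, 174.0]
force: [1.7, 0.5, 0.6]
opening: 0.0875
gripper_force: 0.0
```

```bash
python3 go.py 0.4925 0.205 0.2 174
```

```text
shift mm [-59.1 422.1  23. ] turn [ 0.01  0.01 -0.03]
0.9333 [ 0.3894 -0.2086  0.223 ] [1.7999e+02 1.0000e-02 1.7397e+02] F [1.7 0.5 0.6] op 0.0875 gf 0.0 j [ -2.  -1. -29.  -0. -62. -94.]
```

move_arm --motion '[[[-53,408,22],[0,0,0],0],[[-53,408,22],[0,0,0],0],[[-53,408,22],[0,0,0],0],[[-53,408,22],[0,0,0],0],[[-53,408,22],[0,0,0],0],[[-53,408,22],[0,0,0],0],[[-53,408,22],[0,0,0],0],[[-53,408,22],[0,0,0],0],[[-53,408,22],[0,0,0],0],[[-53,408,22],[0,0,0],0]]'

```text
clock: 1.77
tool_pos: [0.4851, 0.1923, 0.2008]
orientation: [180.0, -0.0, 174.0]
force: [0.1, -0.6, 0.1]
opening: 0.0876
gripper_force: 0.0
```

move_arm --motion '[[[0,0,0],[0,0,0],0],[[0,0,0],[0,0,0],0],[[0,0,0],[0,0,0],0]]'

```text
clock: 2.02
tool_pos: [0.4846, 0.1895, 0.2005]
orientation: [-179.9, -0.1, 174.0]
force: [-0.8, -0.4, -0.4]
opening: 0.088
gripper_force: 0.0
```

```bash
python3 go.py 0.4925 0.205 0.066 174; python3 - <<'E'
from plant import ctrl
import cv2
s=ctrl.snapshot("scene")["color"];cv2.imwrite("pics/s1.png",cv2.resize(s[0:250,100:433],(800,600),interpolation=2))
E
```

```text
shift mm [ -6.4  16.4 134.4] turn [-0.06 -0.07  0.02]
2.0167 [0.4846 0.1895 0.2005] [-1.7994e+02 -7.0000e-02  1.7402e+02] F [-0.8 -0.4 -0.4] op 0.088 gf 0.0 j [  43.    8.  -22.   -0.  -60. -139.]
```

View pics/s1.png

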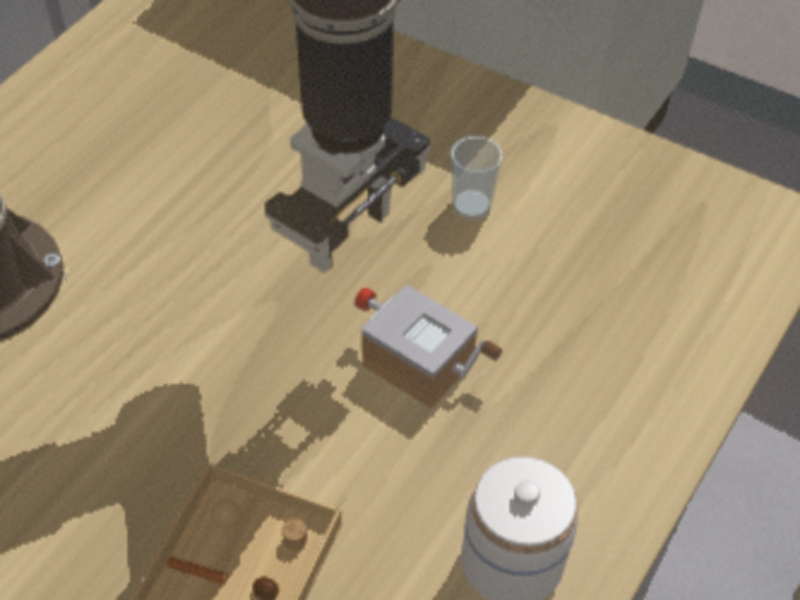

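Picture: the open gripper hangs above and in front of the knob at (366,298). Nothing stands in the way, so I'll descend.

move_arm --motion '[[[-6.5,16.5,30],[0,0,0],0],[[-6.5,16.5,60],[0,0,0],0],[[-6.5,16.5,90],[0,0,0],0],[[-6.5,16.5,110],[0,0,0],0],[[-6.5,16.5,125],[0,0,0],0],[[-6.5,16.5,134],[0,0,0],0],[[-6.5,16.5,134],[0,0,0],0],[[-6.5,16.5,134],[0,0,0],0]]'

```text
clock: 2.73
tool_pos: [0.4935, 0.2048, 0.0676]
orientation: [-180.0, 0.0, 173.9]
force: [0.1, 1.1, 0.5]
opening: 0.0875
gripper_force: 0.0
```

```bash
python3 go.py 0.4925 0.205 0.066 174; python3 - <<'E'
from plant import ctrl
import cv2,numpy as np
s=ctrl.snapshot("scene")["color"];t=ctrl.snapshot("top")["color"]
cv2.imwrite("pics/s2.png",np.hstack([cv2.resize(s[60:180,200:320],(400,400),interpolation=2),cv2.resize(t[180:280,130:230],(400,400),interpolation=2)]))
E
```

```text
shift mm [1.  0.  1.6] turn [-0.01  0.01 -0.06]
2.7333 [0.4935 0.2048 0.0676] [-1.7999e+02  1.0000e-02  1.7394e+02] F [0.1 1.1 0.5] op 0.0875 gf 0.0 j [  44.   18.  -30.    0.  -42. -140.]
```

View pics/s2.png

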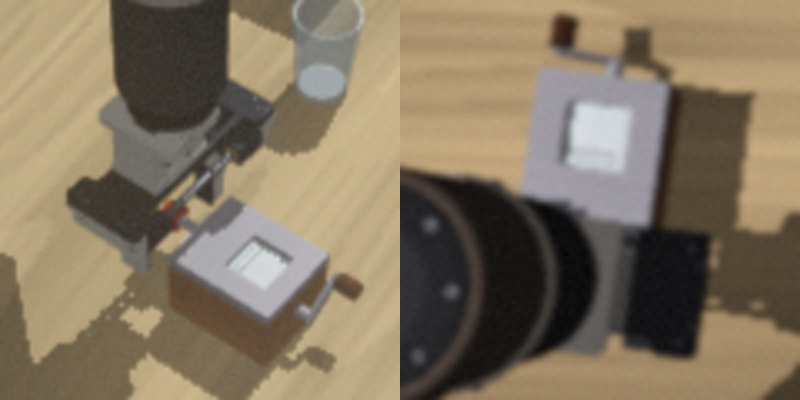

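The picture shows the gripper straddling the knob at left (175,212), roughly centred. I'll close on it.

move_arm --motion '[[[0,0,2],[0,0,0],0.3],[[0,0,2],[0,0,0],0.5],[[0,0,2],[0,0,0],0.6],[[0,0,2],[0,0,0],0.65],[[0,0,2],[0,0,0],0.7],[[0,0,2],[0,0,0],0.75],[[0,0,2],[0,0,0],0.8]]'

```text
clock: 3.42
tool_pos: [0.4933, 0.2055, 0.0651]
orientation: [180.0, 0.0, 174.0]
force: [0.1, -0.2, -0.4]
opening: 0.0467
gripper_force: 0.0
```

```bash
python3 go.py 0.4925 0.205 0.066 174
```

```text
shift mm [ 0.8 -0.6 -0.9] turn [ 0.    0.   -0.01]
3.4167 [0.4933 0.2055 0.0651] [180.     0.   173.99] F [ 0.1 -0.2 -0.4] op 0.0467 gf 0.0 j [  44.   18.  -30.    0.  -42. -140.]
```

move_arm --motion '[[[0,0,0],[0,0,0],1],[[0,0,0],[0,0,0],1],[[0,0,0],[0,0,0],1],[[0,0,0],[0,0,0],1],[[0,0,0],[0,0,0],1],[[0,0,0],[0,0,0],1],[[0,0,0],[0,0,0],1],[[0,0,0],[0,0,0],1]]'

```text
clock: 4.08
tool_pos: [0.4935, 0.207, 0.0651]
orientation: [179.9, 0.0, 174.0]
force: [-1.6, 7.7, -2.8]
opening: 0.0268
gripper_force: 30.0
```

move_arm --motion '[[[3,2,0],[0,0,0],1],[[8,2,0],[0,0,0],1],[[14,2,0],[0,0,0],1],[[22,2,0],[0,0,0],1],[[30,2,0],[0,0,0],1],[[38,2,0],[0,0,0],1],[[45,2,0],[0,0,0],1],[[50,2,0],[0,0,0],1],[[52,2,0],[0,0,0],1],[[52,2,0],[0,0,0],1]]'

```text
clock: 4.92
tool_pos: [0.4434, 0.2125, 0.0653]
orientation: [-180.0, 0.2, 174.1]
force: [18.7, -9.3, -10.2]
opening: 0.0275
gripper_force: 30.0
```

move_arm --motion '[[[0,0,0],[0,0,0],1],[[0,0,0],[0,0,0],1],[[0,0,0],[0,0,0],1]]'

```text
clock: 5.17
tool_pos: [0.4435, 0.2125, 0.0653]
orientation: [-180.0, 0.2, 174.0]
force: [16.8, -9.2, -9.7]
opening: 0.0268
gripper_force: 30.0
```

move_arm --motion '[[[-1.5,-1.5,0],[0,0,0],1],[[-1.5,-1.5,0],[0,0,0],0.3],[[-1.5,-1.5,0],[0,0,0],0.3],[[-1.5,-1.5,0],[0,0,0],0.3],[[-1.5,-1.5,-10],[0,0,0],0.3],[[-1.5,-1.5,-40],[0,0,0],0.3],[[-1.5,-1.5,-80],[0,0,0],0.3],[[-1.5,-1.5,-120],[0,0,0],0.3],[[-1.5,-1.5,-120],[0,0,0],0.3]]'

```text
clock: 5.92
tool_pos: [0.446, 0.2136, 0.1928]
orientation: [179.6, 0.5, 174.1]
force: [1.4, -0.2, 0.2]
opening: 0.0607
gripper_force: 0.0
```

```bash
python3 go.py 0.6055 -0.171 0.14 174
```

```text
shift mm [-197.8 -366.5   51.7] turn [0.43 0.48 0.09]
5.9167 [0.446  0.2136 0.1928] [179.57   0.48 174.09] F [ 1.4 -0.2  0.2] op 0.0607 gf 0.0 j [  49.    6.  -27.    0.  -57. -145.]
```

move_arm --motion '[[[-198,-366,40],[0,0,-16],0.3],[[-198,-366,40],[0,0,-16],0.3],[[-198,-366,40],[0,0,-16],0.3],[[-198,-366,40],[0,0,-16],0.3],[[-198,-366,40],[0,0,-16],0.3],[[-198,-366,40],[0,0,-16],0.3],[[-198,-366,40],[0,0,-16],0.3],[[-198,-366,40],[0,0,-16],0.3],[[-198,-366,40],[0,0,-16],0.3],[[-198,-366,40],[0,0,-16],0.3]]'

```text
clock: 6.75
tool_pos: [0.5973, -0.1641, 0.146]
orientation: [180.0, -0.0, -170.0]
force: [0.4, 1.4, 0.2]
opening: 0.0612
gripper_force: 0.0
```

move_arm --motion '[[[0,0,0],[0,0,0],0.3],[[0,0,0],[0,0,0],0.3],[[0,0,0],[0,0,0],0.3]]'

```text
clock: 7.0
tool_pos: [0.5965, -0.1625, 0.1457]
orientation: [180.0, -0.1, -170.1]
force: [-0.0, 0.4, -0.1]
opening: 0.0615
gripper_force: 0.0
```

```bash
python3 go.py 0.6055 -0.171 0.027 -170; python3 - <<'E'
from plant import ctrl
import cv2,numpy as np,pickle
d={n:ctrl.snapshot(n) for n in("scene","top")};pickle.dump(d,open("s3.pkl","wb"))
s,t=d["scene"]["color"],d["top"]["color"]
W=np.zeros((600,800,3),np.uint8)
W[:300,:400]=cv2.resize(s[105:180,225:325],(400,300),interpolation=2);W[:300,400:]=cv2.resize(t[180:285,130:270],(400,300),interpolation=2)
W[300:,:400]=cv2.resize(s[180:300,140:300],(400,300),interpolation=2);W[300:,400:]=cv2.resize(t[180:285,250:390],(400,300),interpolation=2)
cv2.imwrite("pics/s3.png",W)
E
```

```text
shift mm [ -7.5 -10.  118.7] turn [ 0.02 -0.06 -0.08]
7.0 [ 0.5965 -0.1625  0.1457] [ 1.7998e+02 -6.0000e-02 -1.7008e+02] F [-0.   0.4 -0.1] op 0.0615 gf 0.0 j [  3.  20. -14.  -0. -56. -83.]
```

View pics/s3.png

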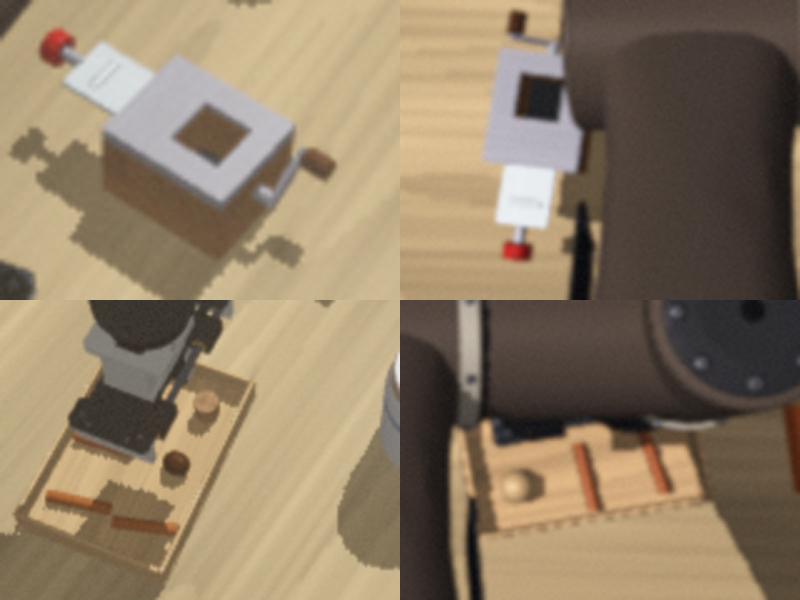

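Picture: the gate plate is out, with the knob at upper left (57,47), and the mouth is open and dark at (212,135). The nutmeg at lower left (176,462) is undisturbed beside the gripper. I'll descend on it.

move_arm --motion '[[[-7.5,-10,25],[0,0,0],0.3],[[-7.5,-10,50],[0,0,0],0.3],[[-7.5,-10,75],[0,0,0],0.3],[[-7.5,-10,95],[0,0,0],0.3],[[-7.5,-10,110],[0,0,0],0.3],[[-7.5,-10,118],[0,0,0],0.3],[[-7.5,-10,118],[0,0,0],0.3],[[-7.5,-10,118],[0,0,0],0.3]]'

```text
clock: 7.77
tool_pos: [0.6066, -0.1701, 0.0288]
orientation: [-180.0, 0.0, -169.9]
force: [0.8, -0.1, 0.8]
opening: 0.0617
gripper_force: 0.0
```

```bash
python3 go.py 0.6055 -0.171 0.027 -170; python3 - <<'E'
import pickle;from h import *
s=pickle.load(open("s3.pkl","rb"))["scene"]
for c in np.array([(205,102),(250,133),(220,165),(173,135)])/4+[225,105]: print(onz(s,c,.074))
print(onz(s,np.array([212,134])/4+[225,105],.074))
print(onz(s,np.array([176,162])/2.5+[140,180],.0175))
E
```

```text
shift mm [ 1.2 -0.7  1.8] turn [-0.01  0.02  0.07]
7.7667 [ 0.6066 -0.1701  0.0288] [-1.7999e+02  2.0000e-02 -1.6993e+02] F [ 0.8 -0.1  0.8] op 0.0617 gf 0.0 j [  2.  28. -19.   0. -43. -82.]
[0.57163795 0.21824764 0.074     ]
[0.61450336 0.2110318  0.074     ]
[0.61133255 0.17405679 0.074     ]
[0.56818312 0.17918509 0.074     ]
[0.59164867 0.1953038  0.074     ]
[ 0.60603632 -0.17026779  0.0175    ]
```

Mouth is at (0.590, 0.196). Now I'll close on the nutmeg.

move_arm --motion '[[[0.5,0,2],[0,0,0],0.6],[[0.5,0,2],[0,0,0],0.8],[[0.5,0,2],[0,0,0],1],[[0.5,0,2],[0,0,0],1],[[0.5,0,2],[0,0,0],1],[[0.5,0,2],[0,0,0],1],[[0.5,0,2],[0,0,0],1],[[0.5,0,2],[0,0,0],1],[[0.5,0,2],[0,0,0],1],[[0.5,0,2],[0,0,0],1]]'

```text
clock: 8.6
tool_pos: [0.6059, -0.171, 0.0264]
orientation: [-180.0, 0.0, -170.0]
force: [-0.4, 0.6, 2.1]
opening: 0.0237
gripper_force: 30.0
```

move_arm --motion '[[[0,0,0],[0,0,0],1],[[0,0,-5],[0,0,0],1],[[0,0,-20],[0,0,0],1],[[0,0,-45],[0,0,0],1],[[0,0,-75],[0,0,0],1],[[0,0,-110],[0,0,0],1],[[0,0,-130],[0,0,0],1],[[0,0,-130],[0,0,0],1]]'

```text
clock: 9.27
tool_pos: [0.6084, -0.1713, 0.1621]
orientation: [-179.9, 0.5, -170.0]
force: [0.4, 0.1, 1.1]
opening: 0.0242
gripper_force: 30.0
```

```bash
python3 go.py 0.590 0.196 0.16 174
```

```text
shift mm [-45.8 364.9   1.6] turn [-0.07  0.48 16.03]
9.2667 [ 0.6084 -0.1713  0.1621] [-179.86    0.46 -169.97] F [0.4 0.1 1.1] op 0.0242 gf 30.0 j [  2.  20. -12.   0. -58. -82.]
```

move_arm --motion '[[[26,189,2],[0,0,16],1],[[26,189,2],[0,0,16],1],[[26,189,2],[0,0,16],1],[[26,189,2],[0,0,16],1],[[26,189,2],[0,0,16],1],[[-46,365,2],[0,0,16],1],[[-46,365,2],[0,0,16],1],[[-46,365,2],[0,0,16],1],[[-46,365,2],[0,0,16],1],[[-46,365,2],[0,0,16],1]]'

```text
clock: 10.1
tool_pos: [0.5881, 0.2003, 0.154]
orientation: [180.0, 0.0, 174.1]
force: [0.2, -0.5, 0.2]
opening: 0.0239
gripper_force: 30.0
```

move_arm --motion '[[[0,0,0],[0,0,0],1],[[0,0,0],[0,0,0],1],[[0,0,0],[0,0,0],1]]'

```text
clock: 10.35
tool_pos: [0.5872, 0.1962, 0.1537]
orientation: [-180.0, -0.1, 174.0]
force: [-0.4, -1.1, -1.0]
opening: 0.0238
gripper_force: 30.0
```

```bash
python3 go.py 0.590 0.196 0.097 174;  python3 - <<'E'
from plant import ctrl
import cv2,numpy as np,pickle
d={n:ctrl.snapshot(n) for n in("scene","top")}
s,t=d["scene"]["color"],d["top"]["color"]
cv2.imwrite("pics/s4.png",np.hstack([cv2.resize(s[40:280,140:340],(400,480),interpolation=2),cv2.resize(t[100:280,140:290],(400,480),interpolation=2)]))
E
```

```text
shift mm [-2.9  0.2 56.6] turn [-0.04 -0.06 -0.  ]
10.35 [0.5872 0.1962 0.1537] [-1.7996e+02 -6.0000e-02  1.7400e+02] F [-0.4 -1.1 -1. ] op 0.0238 gf 30.0 j [  37.   19.  -14.   -0.  -57. -133.]
```

View pics/s4.png

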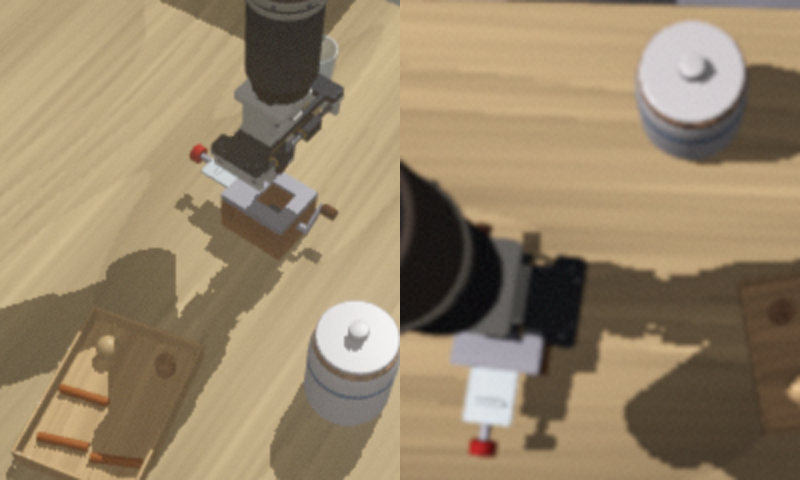

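Picture: the gripper is over the open mouth, left view (275,195). The nutmeg has left the box and the crock is untouched. I'll lower and release.

move_arm --motion '[[[-3,0,20],[0,0,0],1],[[-3,0,40],[0,0,0],1],[[-3,0,52],[0,0,0],1],[[-3,0,56],[0,0,0],1],[[-3,0,56],[0,0,0],1],[[-3,0,56],[0,0,0],1],[[-3,0,56],[0,0,0],1]]'

```text
clock: 11.03
tool_pos: [0.5914, 0.1963, 0.0994]
orientation: [180.0, 0.1, 174.0]
force: [-0.2, 0.1, -0.1]
opening: 0.0238
gripper_force: 30.0
```

move_arm --motion '[[[0,0,0],[0,0,0],0.4],[[0,0,0],[0,0,0],0.3],[[0,0,0],[0,0,0],0.3],[[0,0,0],[0,0,0],0.3],[[0,0,0],[0,0,0],0.3],[[0,0,-30],[0,0,0],0.3],[[0,0,-60],[0,0,0],0.3],[[40,0,-60],[0,0,0],0.3],[[80,0,-60],[0,0,0],0.3],[[80,0,-60],[0,0,0],0.3]]'

```text
clock: 11.87
tool_pos: [0.5056, 0.2035, 0.1583]
orientation: [-180.0, -0.2, 174.0]
force: [-0.8, -0.3, -1.0]
opening: 0.0614
gripper_force: 0.0
```

move_arm --motion '[[[35,0,0],[0,0,0],0.5],[[65,10,0],[0,0,0],0.5],[[65,10,0],[0,0,0],0.5],[[65,10,0],[0,0,0],0.5]]'

```text
clock: 12.2
tool_pos: [0.4467, 0.2219, 0.1589]
orientation: [179.9, 0.0, 174.1]
force: [-0.0, 0.0, 0.7]
opening: 0.0446
gripper_force: 0.0
```

```bash
python3 go.py 0.4435 0.212 0.066 174;  python3 - <<'E'
from plant import ctrl
import cv2,numpy as np,pickle
d={n:ctrl.snapshot(n) for n in("scene","top")}
s,t=d["scene"]["color"],d["top"]["color"]
cv2.imwrite("pics/s5.png",np.hstack([cv2.resize(s[80:180,225:325],(400,400),interpolation=2),cv2.resize(t[180:280,130:230],(400,400),interpolation=2)]))
E
```

```text
shift mm [  2.2 -10.3  92.8] turn [0.05 0.04 0.13]
12.2 [0.4467 0.2219 0.1589] [1.7995e+02 4.0000e-02 1.7413e+02] F [-0.   0.   0.7] op 0.0446 gf 0.0 j [  49.    8.  -28.    0.  -53. -145.]
```

View pics/s5.png

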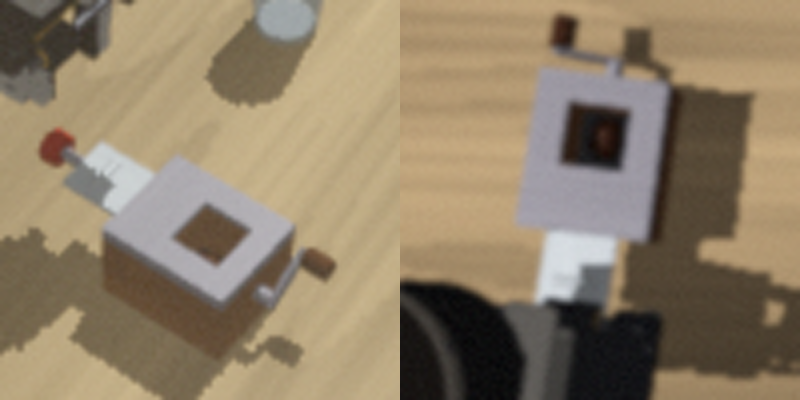

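The nutmeg shows in the chamber at right (605,135). Now I'll regrip the knob and push it home.

move_arm --motion '[[[2,-10,0],[0,0,0],0.3],[[2,-10,20],[0,0,0],0.3],[[2,-10,45],[0,0,0],0.3],[[2,-10,70],[0,0,0],0.3],[[2,-10,88],[0,0,0],0.3],[[2,-10,93],[0,0,0],0.3],[[2,-10,93],[0,0,0],0.3],[[2,-10,93],[0,0,0],0.3]]'

```text
clock: 12.97
tool_pos: [0.4452, 0.2113, 0.0656]
orientation: [-180.0, 0.0, 174.0]
force: [0.2, -0.8, 1.0]
opening: 0.0615
gripper_force: 0.0
```

move_arm --motion '[[[0,0,0],[0,0,0],1],[[0,0,0],[0,0,0],1],[[0,0,0],[0,0,0],1],[[0,0,0],[0,0,0],1],[[0,0,0],[0,0,0],1],[[0,0,0],[0,0,0],1],[[0,0,0],[0,0,0],1],[[0,0,0],[0,0,0],1]]'

```text
clock: 13.63
tool_pos: [0.4447, 0.212, 0.0655]
orientation: [180.0, 0.0, 174.0]
force: [-2.1, 2.6, 2.3]
opening: 0.0269
gripper_force: 30.0
```

move_arm --motion '[[[-3,0,0],[0,0,0],1],[[-8,0,0],[0,0,0],1],[[-15,0,0],[0,0,0],1],[[-23,0,0],[0,0,0],1],[[-31,0,0],[0,0,0],1],[[-39,0,0],[0,0,0],1],[[-46,0,0],[0,0,0],1],[[-51,0,0],[0,0,0],1],[[-52,0,0],[0,0,0],1],[[-52,0,0],[0,0,0],1]]'

```text
clock: 14.47
tool_pos: [0.4947, 0.2068, 0.0652]
orientation: [180.0, -0.2, 173.9]
force: [-15.6, 11.7, 12.4]
opening: 0.0271
gripper_force: 30.0
```

move_arm --motion '[[[0,0,0],[0,0,0],1],[[0,0,0],[0,0,0],1],[[0,0,0],[0,0,0],1]]'

```text
clock: 14.72
tool_pos: [0.4947, 0.2068, 0.0653]
orientation: [180.0, -0.2, 174.0]
force: [-15.9, 10.1, 11.5]
opening: 0.027
gripper_force: 30.0
```

Travelled 50 mm and it is against the home stop. I'll release, lift and check.

move_arm --motion '[[[1,1,0],[0,0,0],1],[[1,1,0],[0,0,0],0.3],[[1,1,0],[0,0,0],0.3],[[1,1,0],[0,0,0],0.3],[[1,1,0],[0,0,0],0.3],[[1,1,-15],[0,0,0],0.3],[[1,1,-45],[0,0,0],0.3],[[1,1,-80],[0,0,0],0.3],[[30,1,-120],[0,0,0],0.3],[[60,1,-120],[0,0,0],0.3]]'

```text
clock: 15.55
tool_pos: [0.44, 0.2148, 0.19]
orientation: [179.8, 0.3, 173.9]
force: [-0.4, 2.0, 1.1]
opening: 0.0608
gripper_force: 0.0
```

move_arm --motion '[[[0,0,0],[0,0,0],0.3],[[0,0,0],[0,0,0],0.3],[[0,0,0],[0,0,0],0.3]]'

```text
clock: 15.8
tool_pos: [0.4369, 0.2133, 0.1854]
orientation: [180.0, 0.0, 174.0]
force: [0.1, 0.2, -0.3]
opening: 0.0614
gripper_force: 0.0
```

```bash
python3 go.py 0.4435 0.212 0.066 174;  python3 - <<'E'
from plant import ctrl
import cv2,numpy as np
s,t=ctrl.snapshot("scene")["color"],ctrl.snapshot("top")["color"]
cv2.imwrite("pics/s6.png",np.hstack([cv2.resize(s[80:300,140:340],(400,440),interpolation=2),cv2.resize(t[180:280,130:230],(400,440),interpolation=2)]))
E
```

```text
shift mm [ -6.7  -0.7 119.4] turn [0.02 0.02 0.01]
15.8 [0.4369 0.2133 0.1854] [1.7998e+02 2.0000e-02 1.7401e+02] F [ 0.1  0.2 -0.3] op 0.0614 gf 0.0 j [  49.    6.  -28.    0.  -57. -145.]
```

View pics/s6.png

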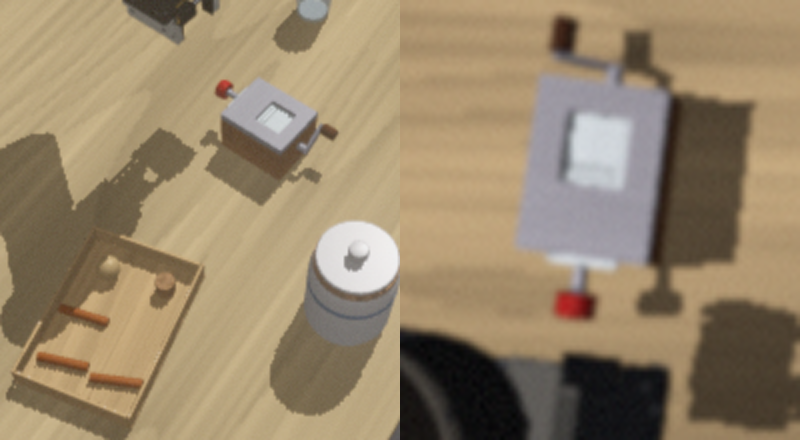

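The gate is shut with the knob home, at right (575,305). The other spices are all still in the box and the robot is clear.

```bash
python3 -c "
from plant import ctrl
print(ctrl.close_job())"
```

```text
the job is handed in; nothing more can be done
None
```

The nutmeg is in the mill's chamber and the knob is pushed fully home, with the other spices still in the box and the crock, tumbler and scoop not touched; I handed the job in after about 16 s of the 64 s (no verdict was shown).

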